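Fit the tube block on the block heater

ROBOT

A 6-joint arm with a two-finger parallel gripper is mounted at the origin on a cart in front of the work surface, level with it; the furniture and walls round the work are solid. World frame = base frame: x ahead of the robot, y to its left, z up, the work surface at z = 0. Lengths are in m, angles in rad, forces in N, time in s.
With the tool pointing down it reaches from about 0.25 to 0.725 m from the base axis. Payload 4 kg.
Tool frame: the origin (TCP) lies between the finger pads; the fingertips stand 11 mm ahead of it and the grasp point (between the pads) lies 8 mm behind it (bot.tip_extent is the distance from the TCP to the fingertips, in m); z points along the fingers, y is the line along which they close (so a half turn about z gives the same grasp; the last joint's range is limited). The gripper opens to 85 mm and grips with 20 to 120 N. Pads are 22 mm wide; open, the fingers measure 114 mm over their backs; the gripper's body (76 mm by 85 mm) begins 54 mm behind the grasp point. The pads swing forward as they close: fully open they stand 13 mm farther back than shut.
Start: joints at [1.174, 0.241, 0.005, 1.335, 0, 1.571], TCP at [0.193, 0.461, 0.242] pointing down, gripper open.
Joint ranges: [-2.72, 2.72], [-1.05, 1.87], [-1.09, 1.28], [-1.99, 2.15], [-1.42, 1.44], [-3.14, 3.14]. Speed limits (rad/s): [2.79, 2.79, 3.14, 3.14, 3.14, 3.14].

INTERFACE

Orientations are given as a unit quaternion [x, y, z, w].
In Python, from workcell import bot gives the robot as it stands. The module is installed in compiled form; this text tells all that it offers.
- The arm moves only by the tool drive_tool, never from a script. Its argument "rows" is a list of rows, each an object of numbers: "dx", "dy", "dz": the shift along the tool's x, y, z in units of 50 mm (1.0 is 50 mm); "wx", "wy", "wz": the turn, a rotation vector about the tool's x, y, z in units of 5 degrees (1.0 is 5 degrees); "hand": the finger opening in mm, from 0 to 85.4. A call has 1 to 20 rows; each row is the pose to reach, as a shift and turn from the pose commanded when the call began, along the tool's axes at that moment; what a row does not reach only later rows make up. A row lasts 1/10 s, in which the tool goes at most 50 mm and 8.59 degrees, less where a joint would pass 70% of its speed; a pose out of reach is approached as far as the arm can. A call with a gripper value outside its range is refused whole. The fingers move at their own pace and stop on an object; the grip force is fixed at half the most. Time passes only in rows, so rows that repeat a pose let the fingers close. It gives the time, the measured TCP pose, the force, the opening and the grip force at its end, in the units of the state.
- bot.get_obs(): the state, without advancing time (a new reading comes with each control period).
- bot.camera(name): name is "scene" or "top" or "wrist"; returns the picture (400x640x3 uint8, red, green, blue); there is no depth.
- bot.get_calibration(name): a dict with "vfov" (degrees; the focal length in pixels is half the picture's height over the tangent of half this angle, whatever the lens; pixels are square), "cx", "cy" (the principal point, pixels), "origin" and "rotation" of the camera in the world; the wrist camera has in their place "mount" (4x4, takes a point from camera to tool coordinates, whose origin is the TCP and whose axes are the flange's). Camera axes: x right, y up, looking along -z (the intrinsics and any distortion apply to the point x, -y, -z); pixel columns grow to the right and rows downward; lengths in m; the calibration is good to about 2 mm. A picture is of the moment at which its call begins: read the wrist's pose just before it. get_calibration takes no time and is no camera call.
- bot.job_done(): hands the job in; it is judged then, once.
Trained networks look in the newest picture that a camera, given by its name, has taken for a name from the list of things; names that differ only in an ending like _2 or _b are one class to them, and where a whole thing is asked for, a point or a joint stands for the part that bears it (a point fixed in the world has none). Each returns a list of dicts, best first, with "score" (0 to 1); they miss things now and then, are a little off and sometimes report something else, mostly with a low value. They report only what shows in the picture. A call takes as long as a camera call.
- bot.look_for(camera, thing): "extent" ([centre column, centre row, width, height] in pixels, round what is visible of it).
- bot.outline_of(camera, thing): "region" (400x640 bool, what is visible of it) and "extent" ([centre column, centre row, width, height] in pixels, round what is visible of it).
The state is a dict: "clock": time; "joint_pos": joint angles; "joint_vel": joint speeds; "tau": joint torques, N m; "eef_pos": TCP position; "tool_rot": TCP orientation; "ft_force": force on the tool from outside, world axes, zero at the start; "ft_torque": the same for the moment, N m; "grip_width": finger opening in m; "grasp_force": force on a finger pad.
Only numpy, scipy, OpenCV 4.12 (cv2) and the standard library are available. Lean on these libraries where they do the work, as an engineer would, in place of code of your own. Each camera call takes 0.05 s, during which the arm holds its last target. There are 200 camera calls.

TASK

Fit the aluminium tube block on the dry-block heater: lift it by its handle bar, set it over the two locating pins of the heating plate (they and the holes for them are out of sight by then) and slide it about until it drops on to the pins, then press it down fully home, flat on the plate. The sprung sensor button under it would lift it again, so finish while still holding the block by its handle and pressing it home, ready for a colleague to do up its screws. Leave the notebook, timer and beaker where they are.

Things in the scene. Friction and masses are not known exactly. Their poses are not given: they have to be found in the camera images.
- block_handle (a point): Centre of the grey handle bar of the aluminium tube block: 14 mm wide (x), 70 mm long (y), 18 mm high, edges rounded; grip it across its 14 mm. Axes are the block's: x across, y along, z up. It lies 84 mm above the block's underside; the bar's underside is 27 mm above the block's top face, on one central 10 mm post.
- block_base (a point): Centre of the underside of the tube block: loose, aluminium, 64 (x) x 104 (y) x 48 mm (z), ten tube wells in its top, about 0.5 kg, standing upright on the worktop at first. In its underside are two blind round holes, 12 mm in diameter, 15 mm deep, 1 mm chamfer at the mouth, at y = +34 and -34 mm from here (x = 0). It fits either way round.
- heating_plate (a point): Centre of the top face of the heater's bare aluminium plate, 70 (x) x 110 mm (y), 66 mm above the worktop. x points to the heater's back, y along the plate, z up. Two fixed steel locating pins, 10 mm in diameter and 12 mm high with a 1 mm chamfer at the tip, stand on the plate at y = +34 and -34 mm from here (x = 0).
- block_heater: The white dry-block heater, fixed to the worktop: case 210 (x) x 160 mm (y), 61 mm high below the plate, with a grey sloping panel and display at its -x side. Origin at the centre of its underside; the heating plate's centre lies 30 mm behind (+x) and 66 mm above it.
- sensor_button (a joint): Spring-loaded brass button, 14 mm in diameter, in the middle of the heating plate. 0 = out, 6 mm proud of the plate; the value is how far it is pressed in, m; 0.006 = flush, the block flat on the plate. It pushes up with 4 N at 0 and 13 N at 0.006: the block's weight alone leaves it about 5 mm off the plate; some 8 N more on the handle press it home.
- lab_notebook: Bystander: purple spiral notebook lying flat, 148 x 109 x 14 mm; origin at the centre of its underside.
- lab_timer: Bystander: white lab timer lying flat, 77 x 73 x 19 mm; origin at the centre of its underside.
- beaker_a: Bystander: clear beaker, 54 mm in diameter, 71 mm high; origin at the centre of its underside.

How it is judged:
On the way, in this order (a step that is already met when the one before it is completed fails the run):
1. the block is lifted clear of the worktop by its handle (height (world z) of block_base above 0.05 m and contact force between the fingers and tube_block above 0.5 N and distance between the grasp point and block_handle below 0.035 m), for 0.2 s.
2. the block has dropped on to both pins (z of block_base in the frame of heating_plate below 0.009 m and horizontal distance between block_base and heating_plate below 0.003 m and angle between the y axis of block_base and the y axis of heating_plate, either way round below 0.06 rad), for 0.1 s.
At the end, for the whole second after the job is handed in: The block is on both pins (within 3 mm and 0.06 rad, either way round), level within 0.025 rad, still, its underside within 1.3 mm of the plate, the sensor button pressed over 4.7 of 6 mm, the fingers still on it with over 1.5 N, the grasp point within 30 mm of the handle and less than 20 mm above (value of joint sensor_button above 0.0047 m and z of block_base in the frame of heating_plate below 0.0013 m and horizontal distance between block_base and heating_plate below 0.003 m and angle between the y axis of block_base and the y axis of heating_plate, either way round below 0.06 rad and angle between block_base's own z axis and vertical below 0.025 rad and linear speed of tube_block below 0.01 m/s and contact force between the fingers and tube_block above 1.5 N and distance between the grasp point and block_handle below 0.03 m and z of the grasp point in the frame of block_handle below 0.02 m); the arm keeps its last pose, push and grip.
It fails at once if the notebook, timer or beaker is moved by more than 20 mm or the beaker tipped (distance of any of lab_notebook, lab_timer, beaker_a from where it was at the start of the episode above 0.02 m or angle between beaker_a's own z axis and vertical above 0.4 rad).
It also fails if it takes over 50 s, if anything falls off the work surface, if the arm or the gripper's body presses on something with over 40 N, if the wrist force passes 120 N, or if a joint passes its speed limit or range.

## Working session

There is one attempt and no reset: what is moved stays moved. The work goes in short steps, Python scripts to look and compute and a tool call to move; the robot and the scene stay as the last step left them, time stands still between calls to the robot, and variables do not carry over. Pictures are saved under pics/ and viewed, at most 10 in all, crops included, and the job is handed in when it is done.

Besides the shell and the picture viewer there is one more tool, called after "Emit:" as a command line: name --argument value ..., lists and objects as JSON in quotes. drive_tool: Moves the arm, as the interface text tells. Its arguments: {"type":"object","properties":{"rows":{"type":"array","items":{"type":"object","properties":{"dx":{"type":"number"},"dy":{"type":"number"},"dz":{"type":"number"},"wx":{"type":"number"},"wy":{"type":"number"},"wz":{"type":"number"},"hand":{"type":"number"}}}}},"required":["rows"]}

```bash
mkdir -p pics; cat > h.py <<'E'
import numpy as np, cv2
from workcell import bot
from scipy.spatial.transform import Rotation as R
def save(n,f):
    im=bot.camera(n); cv2.imwrite('pics/'+f,np.ascontiguousarray(im[...,::-1])); return im
def cam(n):
    c=bot.get_calibration(n); f=200/np.tan(np.radians(c['vfov'])/2)
    if 'mount' in c:
        o=bot.get_obs(); T=np.eye(4); T[:3,:3]=R.from_quat(o['tool_rot']).as_matrix(); T[:3,3]=o['eef_pos']
        M=T@np.array(c['mount']); return f,c['cx'],c['cy'],M[:3,3],M[:3,:3]
    return f,c['cx'],c['cy'],np.array(c['origin']),np.array(c['rotation'])
def ray(K,u,v,z):
    f,cx,cy,o,Rm=K; d=Rm@np.array([(u-cx)/f,-(v-cy)/f,-1]); return o+d*(z-o[2])/d[2]
def proj(K,p):
    f,cx,cy,o,Rm=K; q=Rm.T@(np.array(p)-o); return cx+f*q[0]/-q[2], cy-f*q[1]/-q[2]
E
python3 - <<'E'
from h import *
a=save('scene','s0.png');b=save('top','t0.png')
for n in('scene','top'):
    c=bot.get_calibration(n);print(n,c)
    for t in('block_handle','block_base','heating_plate','block_heater','sensor_button','lab_notebook','lab_timer','beaker_a'):
        r=bot.look_for(n,t); print(t,[(np.round(x['extent'],1).tolist(),round(x['score'],2)) for x in r[:2]])
print(bot.get_calibration('wrist')); print(bot.get_obs())
E
```

```text
scene {'vfov': 45.86668565679869, 'cx': 320.8133245654922, 'cy': 204.2676764805307, 'origin': array([ 0.16426546, -0.60372406,  0.80467998]), 'rotation': array([ 0.35971657, -0.09255148, -0.22684327,  0.90032235])}
block_handle [([276.6, 166.5, 46.0, 50.6], 0.69)]
block_base [([392.8, 290.6, 8.1, 11.3], 0.65)]
heating_plate [([379.0, 311.3, 137.3, 122.8], 0.92)]
block_heater [([377.4, 312.1, 140.4, 122.3], 0.68)]
sensor_button []
lab_notebook [([295.8, 242.7, 71.3, 49.0], 0.57)]
lab_timer [([362.0, 234.7, 27.8, 27.6], 0.97)]
beaker_a [([332.6, 200.3, 26.6, 36.6], 0.95), ([277.4, 166.0, 44.3, 49.8], 0.59)]
top {'vfov': 46.14432921982696, 'cx': 316.0977873297988, 'cy': 195.22014917920916, 'origin': array([0.28767081, 0.00183138, 1.08946977]), 'rotation': array([-0.07144166,  0.0770626 ,  0.72478001, -0.68091951])}
block_handle [([220.9, 214.8, 53.7, 43.6], 0.87)]
block_base [([217.6, 214.3, 48.0, 40.6], 0.92)]
heating_plate [([417.4, 203.7, 72.5, 91.4], 0.88), ([336.6, 179.9, 32.1, 35.4], 0.26)]
block_heater [([414.2, 203.9, 74.7, 90.3], 0.88)]
sensor_button [([416.0, 202.3, 75.0, 97.0
[... 581 characters left out ...]
}
{'clock': 0.9, 'joint_pos': array([ 1.17398689e+00,  2.40585785e-01,  4.99972103e-03,  1.33524717e+00,
       -3.97216327e-05,  1.57081322e+00]), 'joint_vel': array([-0.00072908,  0.00119427, -0.00033978, -0.00067875, -0.0003142 ,
       -0.00088519]), 'tau': array([-7.26432972e-04, -3.72193944e+01,  2.52693272e+01,  9.45370739e-04,
        6.29425335e-05,  2.39712911e-06]), 'eef_pos': array([0.19324211, 0.46112716, 0.24231346]), 'tool_rot': array([ 1.97113874e-01,  9.80380600e-01, -2.20048544e-05,  1.58343259e-05]), 'ft_force': array([ 0.08347204, -0.69173906,  0.52012993]), 'ft_torque': array([ 0.01090954, -0.00916185,  0.01891061]), 'grasp_force': 0.0, 'grip_width': 0.08549720068095663}
```

```bash
python3 -c "
import cv2,numpy as np
cv2.imwrite('pics/both0.png',cv2.resize(np.vstack([cv2.imread('pics/s0.png'),cv2.imread('pics/t0.png')]),(480,600)))"
```

```text
(no output)
```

View pics/t0.png

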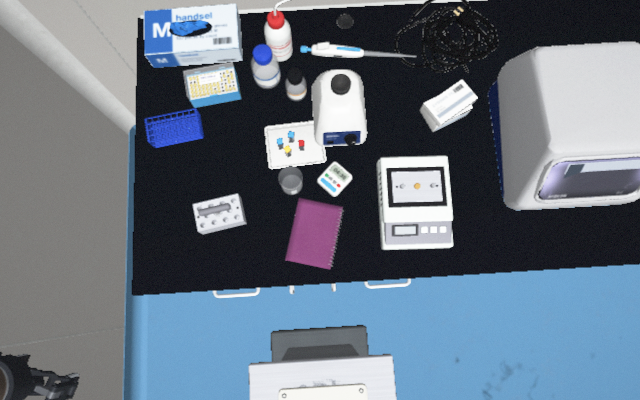

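View pics/s0.png

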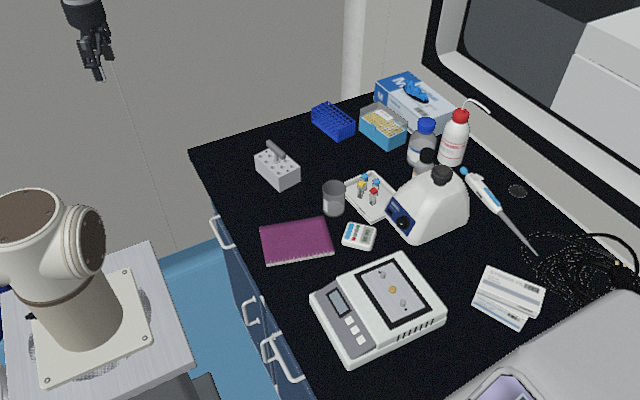

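Both views show the block at the left: top (219,213), with its bar running (197,211)–(230,208). The heater is at the right, with its plate centre near top (416,186) and pins at about (402,187) and (430,186). The notebook, timer and beaker lie between them.

```bash
sed -i "s/np.array(c\['rotation'\])/R.from_quat(c['rotation']).as_matrix()/" h.py
python3 - <<'E'
from h import *
K=cam('top');S=cam('scene')
im=cv2.imread('pics/t0.png')
a=cv2.resize(im[185:245,180:260],(800,600),interpolation=cv2.INTER_CUBIC)
b=cv2.resize(im[150:255,370:460],(514,600),interpolation=cv2.INTER_CUBIC)
cv2.imwrite('pics/crop.png',cv2.resize(np.hstack([a,b]),(800,365)))
print('plate',ray(K,416,186.5,.066), 'pins',ray(K,402,187,.072),ray(K,430,186,.072))
print('handle',ray(K,213.5,209.5,.084),ray(K,197,211.5,.093),ray(K,230,207.5,.093))
print('scene handle',ray(S,276,150,.09),'plate',ray(S,391,290,.07))
print('note',ray(K,315,233,0),'beaker',ray(K,290,181,.05),'timer',ray(K,336,179,.02))
print(np.degrees(R.from_quat(bot.get_obs()['tool_rot']).as_matrix()[:2,0:2]))
E
```

```text
plate [ 0.51190329 -0.23770933  0.066     ] pins [ 0.511389   -0.20508572  0.072     ] [ 0.50978805 -0.2675413   0.072     ]
handle [0.48423214 0.21171455 0.084     ] [0.4803038  0.24536271 0.093     ] [0.48464576 0.17424122 0.093     ]
scene handle [0.48069619 0.19826602 0.09      ] plate [ 0.50924751 -0.24062285  0.07      ]
note [ 0.43018    -0.00604064  0.        ] beaker [0.54606587 0.04378602 0.05      ] timer [ 0.55163972 -0.06297894  0.02      ]
[[-52.8434529   22.14443123]
 [ 22.14443115  52.84345287]]
```

View pics/crop.png

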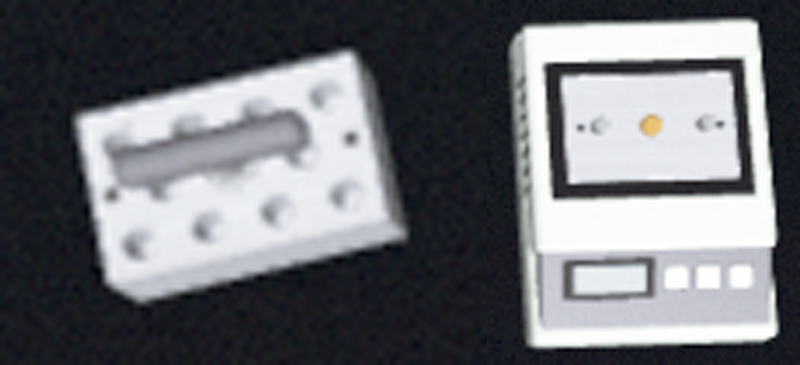

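The crop shows the bar tilted about 10° in the picture, and the plate nearly square with pins either side of the brass button. Next I'll look at the block from close by with the wrist camera.

Emit:
drive_tool --rows '[{"dx":-7.3,"dy":-2.36,"dz":0.65,"wz":11.9,"hand":85},{"dx":-7.3,"dy":-2.36,"dz":0.65,"wz":11.9,"hand":85},{"dx":-7.3,"dy":-2.36,"dz":0.65,"wz":11.9,"hand":85},{"dx":-7.3,"dy":-2.36,"dz":0.65,"wz":11.9,"hand":85},{"dx":-7.3,"dy":-2.36,"dz":0.65,"wz":11.9,"hand":85},{"dx":-7.3,"dy":-2.36,"dz":0.65,"wz":11.9,"hand":85},{"dx":-7.3,"dy":-2.36,"dz":0.65,"wz":11.9,"hand":85},{"dx":-7.3,"dy":-2.36,"dz":0.65,"wz":11.9,"hand":85},{"dx":-7.3,"dy":-2.36,"dz":0.65,"wz":11.9,"hand":85},{"dx":-7.3,"dy":-2.36,"dz":0.65,"wz":11.9,"hand":85},{"dx":-7.3,"dy":-2.36,"dz":0.65,"wz":11.9,"hand":85},{"dx":-7.3,"dy":-2.36,"dz":0.65,"wz":11.9,"hand":85}]'

```text
invalid input at $.rows[0]: expected keys dx, dy, dz, wx, wy, wz, hand
```

```bash
python3 - <<'E'
from h import *
save('wrist','w1.png')
for t in('block_handle','block_base'):
    for x in bot.outline_of('wrist',t)[:2]:
        m=x['region'].astype(np.uint8); print(t,x['score'],x['extent'],cv2.minAreaRect(cv2.findNonZero(m)))
print(bot.get_obs()['eef_pos'])
E
```

```text
[0.19322697 0.46115554 0.24230417]
```

View pics/w1.png

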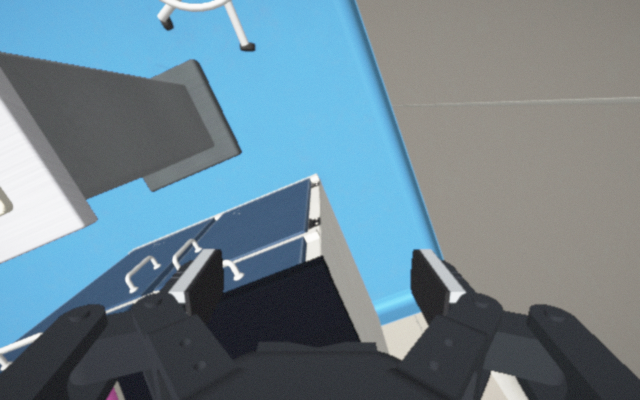

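The move was refused because every key is required. The picture is still from the start pose and shows floor and table edge, with the fingers at (220,290) and (440,290).

Emit:
drive_tool --rows '[{"dx":-7.3,"dy":-2.36,"dz":0.65,"wx":0,"wy":0,"wz":11.9,"hand":85},{"dx":-7.3,"dy":-2.36,"dz":0.65,"wx":0,"wy":0,"wz":11.9,"hand":85},{"dx":-7.3,"dy":-2.36,"dz":0.65,"wx":0,"wy":0,"wz":11.9,"hand":85},{"dx":-7.3,"dy":-2.36,"dz":0.65,"wx":0,"wy":0,"wz":11.9,"hand":85},{"dx":-7.3,"dy":-2.36,"dz":0.65,"wx":0,"wy":0,"wz":11.9,"hand":85},{"dx":-7.3,"dy":-2.36,"dz":0.65,"wx":0,"wy":0,"wz":11.9,"hand":85},{"dx":-7.3,"dy":-2.36,"dz":0.65,"wx":0,"wy":0,"wz":11.9,"hand":85},{"dx":-7.3,"dy":-2.36,"dz":0.65,"wx":0,"wy":0,"wz":11.9,"hand":85},{"dx":-7.3,"dy":-2.36,"dz":0.65,"wx":0,"wy":0,"wz":11.9,"hand":85},{"dx":-7.3,"dy":-2.36,"dz":0.65,"wx":0,"wy":0,"wz":11.9,"hand":85},{"dx":-7.3,"dy":-2.36,"dz":0.65,"wx":0,"wy":0,"wz":11.9,"hand":85},{"dx":-7.3,"dy":-2.36,"dz":0.65,"wx":0,"wy":0,"wz":11.9,"hand":85},{"dx":-7.3,"dy":-2.36,"dz":0.65,"wx":0,"wy":0,"wz":11.9,"hand":85}]'

```text
clock: 2.35
eef_pos: [0.4836, 0.2123, 0.2101]
tool_rot: [0.657, 0.754, 0.0, 0.0]
ft_force: [-0.1, 0.3, 0.2]
grip_width: 0.0847
grasp_force: 0.0
```

```bash
python3 - <<'E'
from h import *
K=cam('wrist');save('wrist','w2.png')
for t in('block_handle','block_base'):
    for x in bot.outline_of('wrist',t)[:2]:
        m=x['region'].astype(np.uint8); q=cv2.minAreaRect(cv2.findNonZero(m));print(t,x['score'],x['extent'],q, ray(K,*q[0],.09))
o=bot.get_obs();print(o['eef_pos'],R.from_quat(o['tool_rot']).as_matrix().round(3),K)
E
```

```text
block_handle 0.98 [319.6, 178.8, 74.1, 109.7] ((316.9394836425781, 180.80575561523438), (108.82347869873047, 67.77820587158203), 87.95458984375) [0.48142774 0.22292824 0.09      ]
block_base 0.57 [315.4, 181.8, 72.1, 115.1] ((316.0, 181.0), (110.0, 70.0), 90.0) [0.4806877 0.22266   0.09     ]
[0.48386336 0.21191027 0.21002769] [[-0.136  0.991  0.   ]
 [ 0.991  0.136  0.   ]
 [ 0.     0.    -1.   ]] (np.float64(315.13481227404196), 316.73523328649594, 197.65583814319538, array([0.47325222, 0.28022945, 0.34208153]), array([[ 9.90358705e-01, -1.33174583e-01, -3.81335178e-02],
       [ 1.38526653e-01,  9.52028908e-01,  2.72857702e-01],
       [-3.34992961e-05, -2.75509509e-01,  9.61298346e-01]]))
```

View pics/w2.png

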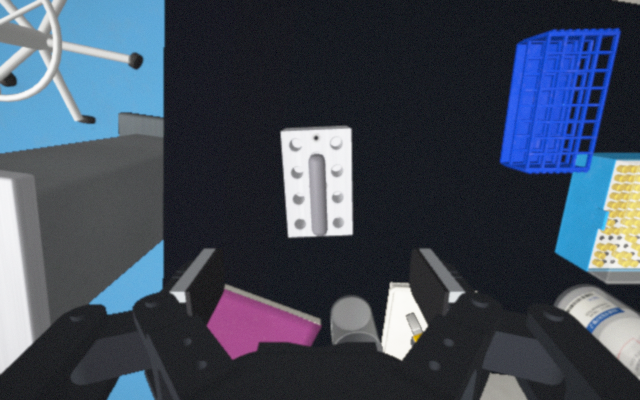

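The block is upright and nearly aligned. The bar runs from (317,152) to (318,237), and the fingers are at (205,275) and (430,275). I'll measure the bar ends and the top-face corners.

```bash
python3 - <<'E'
from h import *
K=cam('wrist')
im=cv2.imread('pics/w2.png')
cv2.imwrite('pics/c2.png',cv2.resize(im[115:250,265:370],(466,600),interpolation=cv2.INTER_CUBIC))
print(ray(K,317,152,.093),ray(K,318,236.5,.09))
for p in((281,131),(351,128),(353,235.5),(289,237)): print(p,ray(K,*p,.048))
E
```

```text
[0.47846962 0.24633807 0.093     ] [0.48942671 0.1739718  0.09      ]
(281, 131) [0.44407474 0.25474416 0.048     ]
(351, 128) [0.50706393 0.26621818 0.048     ]
(353, 235.5) [0.52675586 0.16223947 0.048     ]
(289, 237) [0.46322937 0.15175877 0.048     ]
```

View pics/c2.png

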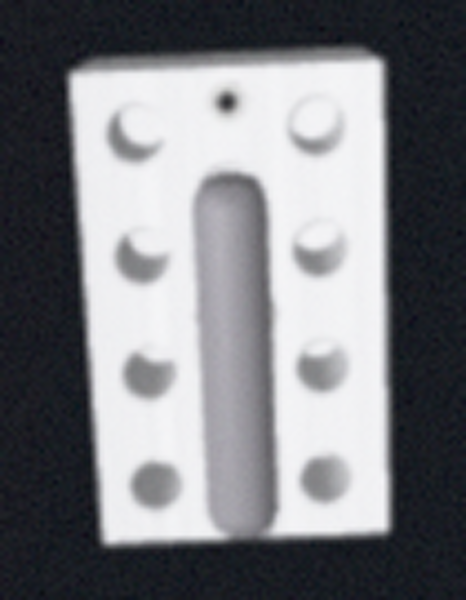

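Corners and bar agree (sides 64 × 105 mm): handle centre is about (0.485, 0.209), yaw 10.5°. Now I'll look at the bare plate from above before grasping.

Emit:
drive_tool --rows '[{"dx":-9,"dy":-0.69,"dz":0,"wx":0,"wy":0,"wz":1.8,"hand":85},{"dx":-9,"dy":-0.69,"dz":0,"wx":0,"wy":0,"wz":1.8,"hand":85},{"dx":-9,"dy":-0.69,"dz":0,"wx":0,"wy":0,"wz":1.8,"hand":85},{"dx":-9,"dy":-0.69,"dz":0,"wx":0,"wy":0,"wz":1.8,"hand":85},{"dx":-9,"dy":-0.69,"dz":0,"wx":0,"wy":0,"wz":1.8,"hand":85},{"dx":-9,"dy":-0.69,"dz":0,"wx":0,"wy":0,"wz":1.8,"hand":85},{"dx":-9,"dy":-0.69,"dz":0,"wx":0,"wy":0,"wz":1.8,"hand":85},{"dx":-9,"dy":-0.69,"dz":0,"wx":0,"wy":0,"wz":1.8,"hand":85},{"dx":-9,"dy":-0.69,"dz":0,"wx":0,"wy":0,"wz":1.8,"hand":85},{"dx":-9,"dy":-0.69,"dz":0,"wx":0,"wy":0,"wz":1.8,"hand":85},{"dx":-9,"dy":-0.69,"dz":0,"wx":0,"wy":0,"wz":1.8,"hand":85},{"dx":-9,"dy":-0.69,"dz":0,"wx":0,"wy":0,"wz":1.8,"hand":85},{"dx":-9,"dy":-0.69,"dz":0,"wx":0,"wy":0,"wz":1.8,"hand":85}]'

```text
clock: 3.8
eef_pos: [0.511, -0.2377, 0.21]
tool_rot: [0.714, 0.7, 0.0, -0.0]
ft_force: [-0.8, 0.7, -0.3]
grip_width: 0.0849
grasp_force: 0.0
```

```bash
python3 - <<'E'
from h import *
K=cam('wrist');im=save('wrist','w3.png')[...,::-1]
for t in('heating_plate','sensor_button'):
    for x in bot.look_for('wrist',t)[:2]: print(t,x)
u,v=map(int,proj(K,[.511,-.238,.066]));print(u,v)
cr=im[max(v-75,0):v+75,u-60:u+60]
cv2.imwrite('pics/c3.png',cv2.resize(cr,(480,600),interpolation=cv2.INTER_CUBIC)); print(u-60,max(v-75,0),cr.shape)
o=bot.get_obs();print(o['eef_pos'],R.from_quat(o['tool_rot']).as_matrix().round(4))
np.save('K3.npy',np.array(K,dtype=object),allow_pickle=True)
E
```

```text
heating_plate {'extent': [289.6, 180.4, 227.8, 172.7], 'score': 0.55}
sensor_button {'extent': [318.8, 188.6, 16.6, 16.9], 'score': 0.51}
317 186
257 111 (150, 120, 3)
[ 0.51114162 -0.23794557  0.21006898] [[ 1.940e-02  9.998e-01  2.000e-04]
 [ 9.998e-01 -1.940e-02 -0.000e+00]
 [-0.000e+00  2.000e-04 -1.000e+00]]
```

View pics/c3.png

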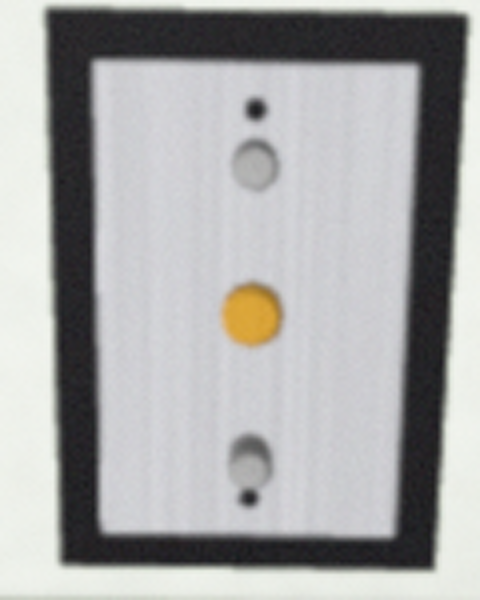

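The crop shows the plate with pin tips at picture (320.5,153) and (319,228), and the button at (319.5,190).

```bash
python3 - <<'E'
from h import *
K=np.load('K3.npy',allow_pickle=True)
P=lambda a,b,z:ray(K,257+a/4-.4,111+b/4-.4,z)
a,b=P(255,167,.078),P(249,469,.078);print('pins',a,b,(a+b)/2,np.linalg.norm(a-b),np.degrees(np.arctan2(-(a-b)[0],(a-b)[1])))
print('btn',P(251,316,.072))
c=np.array([P(*p,.066) for p in((92,60),(420,64),(397,537),(100,535))]);print(c,c.mean(0))
d=(c[0]+c[1]-c[2]-c[3])/2;print(np.linalg.norm(d),np.degrees(np.arctan2(-d[0],d[1])))
E
```

```text
pins [ 0.51395694 -0.20530862  0.078     ] [ 0.51161535 -0.27285027  0.078     ] [ 0.51278614 -0.23907944  0.078     ] 0.06758222918237348 -1.985581410112795
btn [ 0.51263831 -0.23903267  0.072     ]
[[ 0.47956821 -0.18348873  0.066     ]
 [ 0.54967077 -0.18557994  0.066     ]
 [ 0.54653957 -0.2954971   0.066     ]
 [ 0.47591397 -0.29372424  0.066     ]] [ 0.51292313 -0.2395725   0.066     ]
0.11012859995248174 -1.7653874110621197
```

Plate centre is (0.5128, −0.2392), yaw −1.9° (pins 67.6 mm apart against a true 68). Back to the block and down on the bar.

Emit:
drive_tool --rows '[{"dx":8.93,"dy":-0.69,"dz":0,"wx":0,"wy":0,"wz":-2.32,"hand":85},{"dx":8.93,"dy":-0.69,"dz":0,"wx":0,"wy":0,"wz":-2.32,"hand":85},{"dx":8.93,"dy":-0.69,"dz":0,"wx":0,"wy":0,"wz":-2.32,"hand":85},{"dx":8.93,"dy":-0.69,"dz":0,"wx":0,"wy":0,"wz":-2.32,"hand":85},{"dx":8.93,"dy":-0.69,"dz":0,"wx":0,"wy":0,"wz":-2.32,"hand":85},{"dx":8.93,"dy":-0.69,"dz":0,"wx":0,"wy":0,"wz":-2.32,"hand":85},{"dx":8.93,"dy":-0.69,"dz":0,"wx":0,"wy":0,"wz":-2.32,"hand":85},{"dx":8.93,"dy":-0.69,"dz":0,"wx":0,"wy":0,"wz":-2.32,"hand":85},{"dx":8.93,"dy":-0.69,"dz":0,"wx":0,"wy":0,"wz":-2.32,"hand":85},{"dx":8.93,"dy":-0.69,"dz":0,"wx":0,"wy":0,"wz":-2.32,"hand":85},{"dx":8.93,"dy":-0.69,"dz":0,"wx":0,"wy":0,"wz":-2.32,"hand":85},{"dx":8.93,"dy":-0.69,"dz":0,"wx":0,"wy":0,"wz":-2.32,"hand":60},{"dx":8.93,"dy":-0.69,"dz":0.5,"wx":0,"wy":0,"wz":-2.32,"hand":50},{"dx":8.93,"dy":-0.69,"dz":1.0,"wx":0,"wy":0,"wz":-2.32,"hand":50},{"dx":8.93,"dy":-0.69,"dz":1.5,"wx":0,"wy":0,"wz":-2.32,"hand":50},{"dx":8.93,"dy":-0.69,"dz":2.0,"wx":0,"wy":0,"wz":-2.32,"hand":50},{"dx":8.93,"dy":-0.69,"dz":2.4,"wx":0,"wy":0,"wz":-2.32,"hand":50},{"dx":8.93,"dy":-0.69,"dz":2.6,"wx":0,"wy":0,"wz":-2.32,"hand":50},{"dx":8.93,"dy":-0.69,"dz":2.7,"wx":0,"wy":0,"wz":-2.32,"hand":50},{"dx":8.93,"dy":-0.69,"dz":2.7,"wx":0,"wy":0,"wz":-2.32,"hand":50}]'

```text
clock: 5.95
eef_pos: [0.4862, 0.2071, 0.0748]
tool_rot: [0.641, 0.768, -0.0, -0.0]
ft_force: [-0.1, -0.2, 0.7]
grip_width: 0.0502
grasp_force: 0.0
```

Emit:
drive_tool --rows '[{"dx":0,"dy":0,"dz":0,"wx":0,"wy":0,"wz":0,"hand":0},{"dx":0,"dy":0,"dz":0,"wx":0,"wy":0,"wz":0,"hand":0},{"dx":0,"dy":0,"dz":0,"wx":0,"wy":0,"wz":0,"hand":0},{"dx":0,"dy":0,"dz":0,"wx":0,"wy":0,"wz":0,"hand":0},{"dx":0,"dy":0,"dz":0,"wx":0,"wy":0,"wz":0,"hand":0},{"dx":0,"dy":0,"dz":0,"wx":0,"wy":0,"wz":0,"hand":0},{"dx":0,"dy":0,"dz":0,"wx":0,"wy":0,"wz":0,"hand":0},{"dx":0,"dy":0,"dz":0,"wx":0,"wy":0,"wz":0,"hand":0},{"dx":0,"dy":0,"dz":0,"wx":0,"wy":0,"wz":0,"hand":0},{"dx":0,"dy":0,"dz":0,"wx":0,"wy":0,"wz":0,"hand":0}]'

```text
clock: 6.95
eef_pos: [0.486, 0.208, 0.0757]
tool_rot: [0.64, 0.768, 0.0, 0.0]
ft_force: [-3.4, -0.6, 5.5]
grip_width: 0.0133
grasp_force: 61.3
```

Gripped: opening 13.3 mm, 61 N. Lift and check the hold.

Emit:
drive_tool --rows '[{"dx":0,"dy":0,"dz":-0.3,"wx":0,"wy":0,"wz":0,"hand":0},{"dx":0,"dy":0,"dz":-0.8,"wx":0,"wy":0,"wz":0,"hand":0},{"dx":0,"dy":0,"dz":-1.3,"wx":0,"wy":0,"wz":0,"hand":0},{"dx":0,"dy":0,"dz":-1.8,"wx":0,"wy":0,"wz":0,"hand":0},{"dx":0,"dy":0,"dz":-2.2,"wx":0,"wy":0,"wz":0,"hand":0},{"dx":0,"dy":0,"dz":-2.4,"wx":0,"wy":0,"wz":0,"hand":0},{"dx":0,"dy":0,"dz":-2.4,"wx":0,"wy":0,"wz":0,"hand":0},{"dx":0,"dy":0,"dz":-2.4,"wx":0,"wy":0,"wz":0,"hand":0},{"dx":0,"dy":0,"dz":-2.4,"wx":0,"wy":0,"wz":0,"hand":0},{"dx":0,"dy":0,"dz":-2.4,"wx":0,"wy":0,"wz":0,"hand":0}]'

```text
clock: 7.95
eef_pos: [0.4852, 0.2075, 0.1934]
tool_rot: [0.64, 0.768, -0.001, -0.001]
ft_force: [-0.3, 0.2, -5.2]
grip_width: 0.0133
grasp_force: 60.0
```

```bash
python3 - <<'E'
from h import *
K=cam('wrist');im=save('wrist','w4.png')[...,::-1]
np.save('K4.npy',np.array(K,dtype=object),allow_pickle=True)
o=bot.get_obs();print(o['eef_pos'],R.from_quat(o['tool_rot']).as_matrix().round(4),o['ft_force'],o['ft_torque'])
E
```

```text
[0.48543296 0.20761195 0.19362985] [[-1.799e-01  9.837e-01 -2.000e-03]
 [ 9.837e-01  1.799e-01 -9.000e-04]
 [-5.000e-04 -2.200e-03 -1.000e+00]] [ 0.50771417  0.5345726  -5.92843644] [ 0.00416437  0.00849806 -0.00521427]
```

View pics/w4.png

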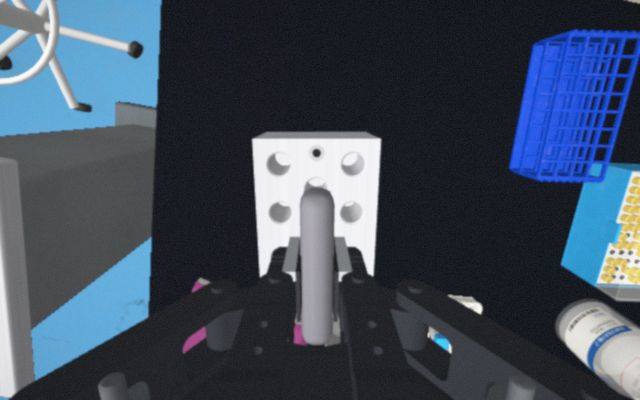

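The block hangs level. Its top-face far edge runs (253,139)–(381,139) and the bar runs (317,188)–(318,345). Now the in-hand offset and the move to the plate.

```bash
python3 - <<'E'
from h import *
K=np.load('K4.npy',allow_pickle=True); o=bot.get_obs(); t=o['eef_pos'];M=R.from_quat(o['tool_rot']).as_matrix()
zb=t[2]-.0757
L=lambda p:(M.T@(p-t)*1000).round(1)
for p,z in(((253,139),.048),((381,139),.048),((317,188),.09),((318,345),.09)): print(p,L(ray(K,*p,zb+z)))
tgt=np.array([.5128,-.2392]);print(M[:2,:2].T@(tgt-t[:2]), 'yaw',np.degrees(np.arctan2(-M[0,0],M[1,0])))
E
```

```text
(253, 139) [ 53.4 -33.   27.7]
(381, 139) [53.5 30.9 27.6]
(317, 188) [ 38.9  -1.  -14.3]
(318, 345) [-33.5  -0.4 -14.3]
[-0.44444384 -0.05347366] yaw 10.365657611915152
```

Emit:
drive_tool --rows '[{"dx":-8.93,"dy":-1.06,"dz":0,"wx":0,"wy":0,"wz":2.45,"hand":0},{"dx":-8.93,"dy":-1.06,"dz":0,"wx":0,"wy":0,"wz":2.45,"hand":0},{"dx":-8.93,"dy":-1.06,"dz":0,"wx":0,"wy":0,"wz":2.45,"hand":0},{"dx":-8.93,"dy":-1.06,"dz":0,"wx":0,"wy":0,"wz":2.45,"hand":0},{"dx":-8.93,"dy":-1.06,"dz":0,"wx":0,"wy":0,"wz":2.45,"hand":0},{"dx":-8.93,"dy":-1.06,"dz":0,"wx":0,"wy":0,"wz":2.45,"hand":0},{"dx":-8.93,"dy":-1.06,"dz":0,"wx":0,"wy":0,"wz":2.45,"hand":0},{"dx":-8.93,"dy":-1.06,"dz":0,"wx":0,"wy":0,"wz":2.45,"hand":0},{"dx":-8.93,"dy":-1.06,"dz":0,"wx":0,"wy":0,"wz":2.45,"hand":0},{"dx":-8.93,"dy":-1.06,"dz":0,"wx":0,"wy":0,"wz":2.45,"hand":0},{"dx":-8.93,"dy":-1.06,"dz":0,"wx":0,"wy":0,"wz":2.45,"hand":0},{"dx":-8.93,"dy":-1.06,"dz":0,"wx":0,"wy":0,"wz":2.45,"hand":0},{"dx":-8.93,"dy":-1.06,"dz":0,"wx":0,"wy":0,"wz":2.45,"hand":0},{"dx":-8.93,"dy":-1.06,"dz":0.3,"wx":0,"wy":0,"wz":2.45,"hand":0},{"dx":-8.93,"dy":-1.06,"dz":0.5,"wx":0,"wy":0,"wz":2.45,"hand":0},{"dx":-8.93,"dy":-1.06,"dz":0.6,"wx":0,"wy":0,"wz":2.45,"hand":0},{"dx":-8.93,"dy":-1.06,"dz":0.6,"wx":0,"wy":0,"wz":2.45,"hand":0},{"dx":-8.93,"dy":-1.06,"dz":0.6,"wx":0,"wy":0,"wz":2.45,"hand":0},{"dx":-8.93,"dy":-1.06,"dz":0.6,"wx":0,"wy":0,"wz":2.45,"hand":0},{"dx":-8.93,"dy":-1.06,"dz":0.6,"wx":0,"wy":0,"wz":2.45,"hand":0}]'

```text
clock: 10.0
eef_pos: [0.5146, -0.2411, 0.1654]
tool_rot: [0.719, 0.695, 0.0, 0.001]
ft_force: [-0.6, 0.1, -4.9]
grip_width: 0.0131
grasp_force: 59.5
```

```bash
python3 - <<'E'
from h import *
o=bot.get_obs();M=R.from_quat(o['tool_rot']).as_matrix()
print(o['eef_pos'],'yaw',np.degrees(np.arctan2(-M[0,0],M[1,0])),M[:,2].round(4),o['ft_force'],o['ft_torque'])
a=save('scene','s5.png')[230:370,300:460,::-1]; b=save('wrist','w5.png')[...,::-1]
cv2.imwrite('pics/c5.png',np.hstack([cv2.resize(a,(400,350)),cv2.resize(b[:250,120:520],(400,350))]))
E
```

```text
[ 0.51457094 -0.24108828  0.16539783] yaw -1.8874946763444231 [ 1.e-03 -5.e-04 -1.e+00] [-0.55680944  0.11255163 -4.85515801] [-0.01176075  0.04057411  0.02926335]
```

View pics/c5.png

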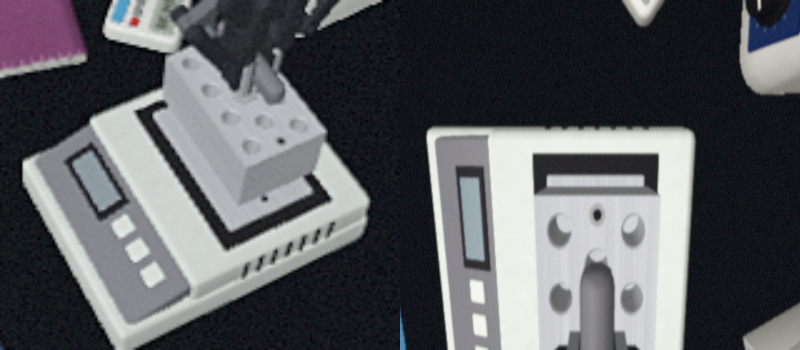

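The block is over the plate, aligned, about 12 mm above the pin tips. Creep down.

Emit:
drive_tool --rows '[{"dx":0,"dy":-0.015,"dz":0.08,"wx":0,"wy":0,"wz":0,"hand":0},{"dx":0,"dy":-0.015,"dz":0.16,"wx":0,"wy":0,"wz":0,"hand":0},{"dx":0,"dy":-0.015,"dz":0.22,"wx":0,"wy":0,"wz":0,"hand":0},{"dx":0,"dy":-0.015,"dz":0.25,"wx":0,"wy":0,"wz":0,"hand":0},{"dx":0,"dy":-0.015,"dz":0.28,"wx":0,"wy":0,"wz":0,"hand":0},{"dx":0,"dy":-0.015,"dz":0.3,"wx":0,"wy":0,"wz":0,"hand":0},{"dx":0,"dy":-0.015,"dz":0.3,"wx":0,"wy":0,"wz":0,"hand":0},{"dx":0,"dy":-0.015,"dz":0.3,"wx":0,"wy":0,"wz":0,"hand":0}]'

```text
clock: 10.9
eef_pos: [0.5135, -0.2409, 0.1499]
tool_rot: [0.719, 0.695, 0.0, 0.0]
ft_force: [0.7, 1.0, -5.4]
grip_width: 0.0129
grasp_force: 59.5
```

No contact at 4 mm below the expected pin-tip height, so the holes have probably found the pins. Go on down.

Emit:
drive_tool --rows '[{"dx":0,"dy":0,"dz":0.03,"wx":0,"wy":0,"wz":0,"hand":0},{"dx":0,"dy":0,"dz":0.06,"wx":0,"wy":0,"wz":0,"hand":0},{"dx":0,"dy":0,"dz":0.08,"wx":0,"wy":0,"wz":0,"hand":0},{"dx":0,"dy":0,"dz":0.08,"wx":0,"wy":0,"wz":0,"hand":0},{"dx":0,"dy":0,"dz":0.08,"wx":0,"wy":0,"wz":0,"hand":0}]'

```text
clock: 11.4
eef_pos: [0.5138, -0.241, 0.1465]
tool_rot: [0.719, 0.695, 0.0, 0.001]
ft_force: [0.1, -0.7, 0.7]
grip_width: 0.0129
grasp_force: 60.4
```

Emit:
drive_tool --rows '[{"dx":0,"dy":0,"dz":0.03,"wx":0,"wy":0,"wz":0,"hand":0},{"dx":0,"dy":0,"dz":0.05,"wx":0,"wy":0,"wz":0,"hand":0},{"dx":0,"dy":0,"dz":0.05,"wx":0,"wy":0,"wz":0,"hand":0},{"dx":0,"dy":0,"dz":0.05,"wx":0,"wy":0,"wz":0,"hand":0}]'

```text
clock: 11.8
eef_pos: [0.5138, -0.2411, 0.1439]
tool_rot: [0.719, 0.695, 0.0, 0.001]
ft_force: [-0.9, -0.1, 3.9]
grip_width: 0.0131
grasp_force: 60.9
```

The force rises at about 1.3 N/mm, which matches the button's spring, so the pins are in. Press home.

Emit:
drive_tool --rows '[{"dx":0,"dy":0,"dz":0.03,"wx":0,"wy":0,"wz":0,"hand":0},{"dx":0,"dy":0,"dz":0.05,"wx":0,"wy":0,"wz":0,"hand":0},{"dx":0,"dy":0,"dz":0.07,"wx":0,"wy":0,"wz":0,"hand":0},{"dx":0,"dy":0,"dz":0.07,"wx":0,"wy":0,"wz":0,"hand":0},{"dx":0,"dy":0,"dz":0.07,"wx":0,"wy":0,"wz":0,"hand":0}]'

```text
clock: 12.3
eef_pos: [0.5139, -0.2415, 0.1419]
tool_rot: [0.719, 0.695, 0.0, 0.001]
ft_force: [-4.0, -0.2, 12.3]
grip_width: 0.013
grasp_force: 62.1
```

Emit:
drive_tool --rows '[{"dx":0,"dy":-0.01,"dz":0.02,"wx":0,"wy":0,"wz":0,"hand":0},{"dx":0,"dy":-0.01,"dz":0.04,"wx":0,"wy":0,"wz":0,"hand":0},{"dx":0,"dy":-0.01,"dz":0.04,"wx":0,"wy":0,"wz":0,"hand":0},{"dx":0,"dy":-0.01,"dz":0.04,"wx":0,"wy":0,"wz":0,"hand":0},{"dx":0,"dy":-0.01,"dz":0.04,"wx":0,"wy":0,"wz":0,"hand":0}]'

```text
clock: 12.8
eef_pos: [0.5138, -0.2418, 0.1417]
tool_rot: [0.719, 0.695, 0.001, 0.002]
ft_force: [-6.3, -0.4, 20.0]
grip_width: 0.0129
grasp_force: 63.3
```

```bash
python3 - <<'E'
from h import *
o=bot.get_obs();M=R.from_quat(o['tool_rot']).as_matrix()
print(o['eef_pos'],M[:,2].round(4),o['ft_force'],o['ft_torque'])
a=save('scene','s6.png')[230:370,300:460,::-1]; b=save('wrist','w6.png')[...,::-1]
cv2.imwrite('pics/c6.png',np.hstack([cv2.resize(a,(400,350)),cv2.resize(b[:250,120:520],(400,350))]))
E
```

```text
[ 0.51382737 -0.24175575  0.14172374] [ 0.0043 -0.0026 -1.    ] [-6.28100218 -0.38558674 19.95556551] [0.56590329 1.34682335 0.08029001]
```

View pics/c6.png

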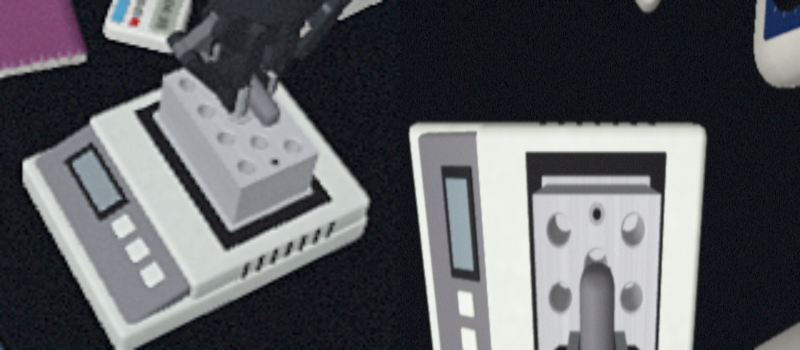

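The picture shows the block flat on the plate with an even rim all round. The last 2 mm of command moved it only 0.2 mm, so it is against a hard stop, at 20 N. TCP z of 0.1417 equals the height worked out for fully home. Handing in.

```bash
python3 -c "
from workcell import bot
print(bot.job_done())"
```

```text
the job is handed in; nothing more can be done
None
```

The tube block is on both pins and pressed flat on the plate at about 20 N, still held by its handle; I handed the job in at 12.9 s of the 50 s allowed, and it returned no verdict.

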